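# Wind the handwheel clamp up to the punch

### The arm

A 6-joint arm with a two-finger parallel gripper is mounted at the origin on the work surface; the furniture and walls round the work are solid. World frame = base frame: x ahead of the robot, y to its left, z up, the work surface at z = 0. Lengths are in m, angles in degrees, forces in N, time in s.
With the tool pointing down it reaches from about 0.25 to 0.725 m from the base axis. Payload 9.7 kg.
Tool frame: the origin (TCP) lies at the very end of the fingers, on their centre line; the grasp point (between the pads) lies 19 mm behind it; z points along the fingers, y is the direction in which the jaws open and shut (so a half turn about z gives the same grasp; the last joint's range is limited). The gripper opens to 85 mm and grips with 20 to 120 N. Pads are 22 mm wide; open, the fingers measure 114 mm over their backs; the gripper's body (76 mm by 85 mm) begins 54 mm behind the grasp point. The pads swing forward as they close: fully open they stand 13 mm farther back than shut.
Start: joints at [-64.114, 4.979, 10.078, 95.1, 0, 90], TCP at [0.24, -0.495, 0.231] pointing down, gripper open.
Joint ranges: [-179.16, 179.16], [-48.56, 103.87], [-65.8, 70.77], [-126.05, 130.52], [-82.76, 87.17], [-180, 180]. Speed limits (degrees/s): [127.2, 127.2, 147.25, 180, 180, 180].

### API

Orientations are given as [roll, pitch, yaw] about the fixed x, y, z axes, in that order (R = Rz(yaw) Ry(pitch) Rx(roll)).
In Python, from workcell import bot gives the robot as it stands.
- The arm moves only by the shell command python3 -m pendant 'ROWS' [FORCE]. ROWS is JSON, a list that holds one entry, the list of rows, each a list of 7 numbers: the shift along the tool's x, y, z in cm, then the turn, a rotation vector about the tool's x, y, z in rad, then the opening in per cent of the stroke, from 0 (shut) to 100 (fully open). In form: [[[dx, dy, dz, ax, ay, az, gripper], ...]]. A call has 1 to 5 rows; each row shifts and turns the pose as measured when the row begins, along the tool's axes as they then stand; what a row does not reach is not made up. A row lasts 1/12 s, in which the tool goes at most 41.7 mm and 7.16 degrees, less where a joint would pass 70% of its speed; a pose out of reach is approached as far as the arm can. A call with a gripper value outside its range is refused whole. The fingers move at their own pace and stop on an object; FORCE is the grip in N (left out, the last holds). Time passes only in rows, so rows that do not move let the fingers close. It gives the time, the measured TCP pose, the force and the opening at its end, in the units of the state.
- bot.get_obs(): the state, without advancing time (a new reading comes with each control period).
- bot.camera(name): name is "scene" or "top" or "wrist"; returns the picture (480x640x3 uint8, red, green, blue); there is no depth.
- bot.get_calibration(name): a dict with "intrinsics" (3x3 intrinsics, pixels), "pose" (4x4, takes a point from camera to world coordinates); the wrist camera has in their place "T_tool_cam" (4x4, takes a point from camera to tool coordinates, whose origin is the TCP and whose axes are the flange's). Camera axes: x right, y down, z forward; pixel columns grow to the right and rows downward; lengths in m; the calibration is good to about 2 mm. A picture is of the moment at which its call begins: read the wrist's pose just before it. get_calibration takes no time and is no camera call.
- bot.job_done(): hands the job in, once; it reports no verdict.
Trained networks look in the newest picture that a camera, given by its name, has taken for a name from the list of things; names that differ only in an ending like _2 or _b are one class to them, and where a whole thing is asked for, a point or a joint stands for the part that bears it (a point fixed in the world has none). Each returns a list of dicts, best first, with "confidence" (0 to 1); they miss things now and then, are a little off and sometimes report something else, mostly with a low value. They report only what shows in the picture. A call takes as long as a camera call. They do not tell look-alikes from the thing itself.
- bot.masks_of(camera, thing): "pixels" (480x640 bool, what is visible of it) and "extent" ([left, top, right, bottom] in pixels, round what is visible of it).
- bot.mark_of(camera, thing): "uv" ([column, row] in pixels: a listed point, or the origin of a listed thing).
The state is a dict: "time": time; "q": joint angles; "qd": joint speeds; "joint_efforts": joint torques, N m; "ee_pos": TCP position; "tcp_rot": TCP orientation; "wrist_force": force on the tool from outside, world axes, zero at the start; "torque": the same for the moment, N m; "opening": finger opening in m.
Only numpy, scipy, OpenCV 4.12 (cv2) and the standard library are available. Lean on these libraries where they do the work, as an engineer would, in place of code of your own. Each camera call takes 0.05 s, during which the arm holds its last target. There are 200 camera calls.

### The job

Two handwheel clamps stand on the bench, and a thick steel disc punch stands upright between the jaws of one of them. Take that clamp's handwheel by its upright handle and wind it clockwise (seen from above), until the sliding jaw has pushed the punch up against the fixed stop and holds it snugly there, still upright. Leave the other, empty clamp as it is.

Things in the scene. Friction and masses are not known exactly. Their poses are not given: they have to be found in the camera images.
- loaded_clamp: The clamp with the punch: grey iron base 90 x 250 x 12 mm, fixed to the bench. Origin: centre of its underside; y runs along it, z up. Axle of the level, 104 mm spoked handwheel at y = +80 mm, rim top 71 mm above the bench; fixed stop, its face at y = -85 mm. Between them the jaw slides on the base toward -y.
- loaded_handle: Upright black round handle on the rim of the loaded clamp's handwheel, 22 mm across, 43 mm tall; origin at its centre, 96 mm above the bench, 46 mm from the axle, 25 mm above the rim's top. It spins freely on its pin: held from above it can be led round the axle without turning the gripper; about 3 N moves it.
- loaded_slide (a joint): Travel (m) of the loaded clamp's jaw: 0 fully open, growing toward the stop. At 0 its face is 60 mm from the stop's, so the punch is pinched at about 0.0335, where the wheel goes stiff. A radian of clockwise wheel turn moves it 14 mm. It starts between 0 and 0.0126 (1.5 to 2.4 rad to wind) and stays where it is left.
- punch_center (a point): Centre, half-way up, of the loose steel disc punch: a plain upright cylinder 26.5 mm across and 57 mm tall, about 0.25 kg, standing on the loaded clamp's base a few mm off the stop.
- empty_handle: The like handle, origin at its centre, on the handwheel of the other clamp, which is of the same build but has nothing between its jaws; to be left where it is.
Mind the look-alikes: they are no part of the job. Leave any red or yellow look-alike of the part that bears punch_center alone.

How it is judged:
By the outcome, as a careful person would: the job done as asked, in the order asked, and still so for the second after the job is handed in, with the robot touching nothing.
It also fails if it takes over 34 s, if anything falls off the work surface, if the arm or the gripper's body presses on something with over 40 N, if the wrist force passes 120 N, or if a joint passes its speed limit or range.

## Working session

There is one attempt and no reset: what is moved stays moved. The work goes in short steps, Python scripts to look and compute and a shell command to move; the robot and the scene stay as the last step left them, time stands still between calls to the robot, and variables do not carry over. Pictures are saved under pics/ and viewed, about 8 in all and at most 12, crops included, and the job is handed in when it is done.

```bash
mkdir -p pics; cat > h.py <<'E'
from workcell import bot
import numpy as np, cv2
from scipy.spatial.transform import Rotation as R
def cam(n):
    c=bot.get_calibration(n); K=np.array(c["intrinsics"])
    if "pose" in c: T=np.array(c["pose"])
    else:
        o=bot.get_obs(); W=np.eye(4); W[:3,:3]=R.from_euler('xyz',o["tcp_rot"],degrees=True).as_matrix(); W[:3,3]=o["ee_pos"]; T=W@np.array(c["T_tool_cam"])
    return K,T
def ray(K,T,uv):
    d=T[:3,:3]@np.linalg.solve(K,[uv[0],uv[1],1]); return T[:3,3],d/np.linalg.norm(d)
def atz(K,T,uv,z):
    o,d=ray(K,T,uv); return o+d*(z-o[2])/d[2]
def tri(rs):
    A=sum(np.eye(3)-np.outer(d,d) for o,d in rs); b=sum((np.eye(3)-np.outer(d,d))@o for o,d in rs); return np.linalg.solve(A,b)
def proj(K,T,p):
    q=K@(T[:3,:3].T@(np.array(p)-T[:3,3])); return q[:2]/q[2]
def save(im,f): cv2.imwrite(f,im[:,:,::-1])
E
python3 - <<'E'
from h import *
np.set_printoptions(precision=4,suppress=True)
o=bot.get_obs();print(o)
for c in("top","scene"):
    K,T=cam(c); im=bot.camera(c); save(im,f"pics/{c}1.png"); print(c,T[:3,3])
    for t,z in(("loaded_clamp",0),("loaded_handle",.096),("punch_center",.0405),("empty_handle",.096)):
        for m in bot.mark_of(c,t): print(c,t,m["confidence"],np.round(m["uv"],1),atz(K,T,m["uv"],z))
E
```

```text
{'time': 0.0, 'q': array([-64.1151,   5.0099,  10.0371,  95.0988,   0.0007,  90.0019]), 'qd': array([ 0.0624, -0.0272, -0.0129,  0.0713,  0.0222, -0.0214]), 'joint_efforts': array([ -0.    , -52.0388,  46.4809,   0.0162,  -0.0001,  -0.    ]), 'ee_pos': array([ 0.24  , -0.4946,  0.2306]), 'tcp_rot': array([-179.9284,   -0.0007,   25.883 ]), 'wrist_force': array([0.8117, 0.4767, 0.8133]), 'torque': array([-0.037 , -0.0559, -0.0029]), 'opening': 0.08543984515954672}
top [ 0.3068 -0.0134  1.1293]
top loaded_clamp 0.72 [411.2 225.9] [ 0.4792 -0.2403  0.    ]
top loaded_handle 0.64 [362.6 210.6] [ 0.4958 -0.1159  0.096 ]
top punch_center 0.77 [487.2 208.8] [ 0.5162 -0.4059  0.0405]
top punch_center 0.67 [480.  296.2] [ 0.3176 -0.3854  0.0405]
top punch_center 0.65 [441.8 224.9] [ 0.4768 -0.3018  0.0405]
top empty_handle 0.48 [199.6 209.4] [0.4909 0.2373 0.096 ]
scene [-0.0605 -0.846   0.4976]
scene loaded_clamp 0.59 [405.2 316.2] [ 0.4775 -0.2368 -0.    ]
scene loaded_handle 0.55 [373.1 251.2] [ 0.4821 -0.1235  0.096 ]
scene punch_center 0.85 [424.7 310.8] [ 0.4753 -0.2914  0.0405]
scene punch_center 0.84 [394.9 378.9] [ 0.3098 -0.4109  0.0405]
scene punch_center 0.78 [483.4 343.2] [ 0.4859 -0.4184  0.0405]
scene punch_center 0.71 [419.9 359. ] [ 0.372  -0.3948  0.0405]
scene empty_handle 0.57 [405.5 312.8] [ 0.3807 -0.3468  0.096 ]
scene empty_handle 0.46 [290.4 204.2] [0.4841 0.2537 0.096 ]
```

View pics/top1.png

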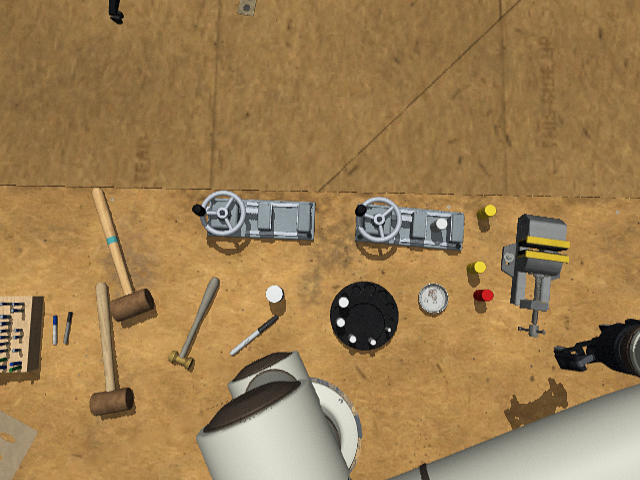

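View pics/scene1.png

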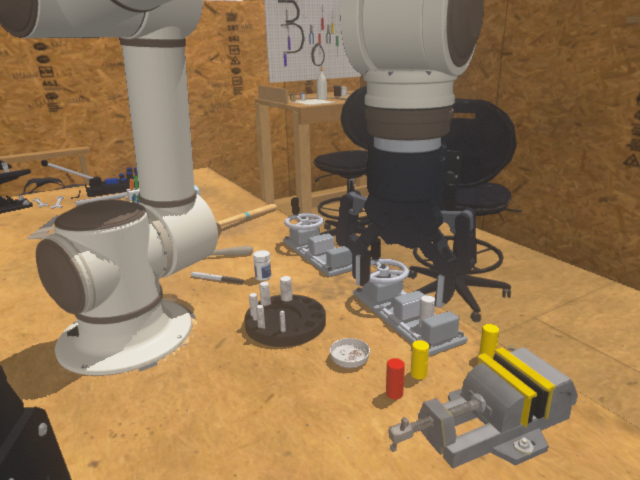

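```bash
python3 - <<'E'
from h import *
np.set_printoptions(precision=4,suppress=True)
K,T=cam("top"); im=bot.camera("top"); save(cv2.resize(im[180:265,335:505],(800,400),interpolation=cv2.INTER_CUBIC),"pics/crop2.png")
for t in("loaded_handle","loaded_clamp","loaded_slide","punch_center"):
    for m in bot.masks_of("top",t): print(t,m["confidence"],m["extent"],np.argwhere(m["pixels"]).mean(0)[::-1], cv2.minAreaRect(np.argwhere(m["pixels"])[:,::-1].astype(np.float32)))
for uv,z in(((361.5,210.5),.096),((379,220),.071)): print(atz(K,T,uv,z))
E
```

```text
loaded_clamp 0.91 [356.7, 197.2, 465.2, 251.0] [407.0569 226.1499] ((408.8524169921875, 223.7863311767578), (110.14601135253906, 46.025821685791016), 6.546290874481201)
loaded_slide 0.75 [392.3, 214.3, 426.7, 237.7] [415.6628 224.6301] ((409.0, 225.5), (27.0, 34.0), 90.0)
punch_center 0.79 [474.3, 290.3, 492.5, 302.9] [482.2426 295.6154] ((482.5, 296.0), (10.0, 17.0), 90.0)
punch_center 0.74 [432.6, 218.8, 448.5, 231.0] [438.5128 225.2923] ((438.50006103515625, 225.50003051757812), (12.727920532226562, 16.970561981201172), 45.0)
punch_center 0.62 [480.9, 204.3, 497.7, 217.4] [486.2784 212.1701] ((486.10003662109375, 212.20001220703125), (11.180339813232422, 19.677398681640625), 63.43495178222656)
punch_center 0.46 [466.4, 263.5, 487.1, 274.6] [475.6904 267.7614] ((475.52996826171875, 267.7099609375), (11.7379732131958, 19.233304977416992), 81.8698959350586)
[ 0.496  -0.1135  0.096 ]
[ 0.4801 -0.1549  0.071 ]
```

View pics/crop2.png

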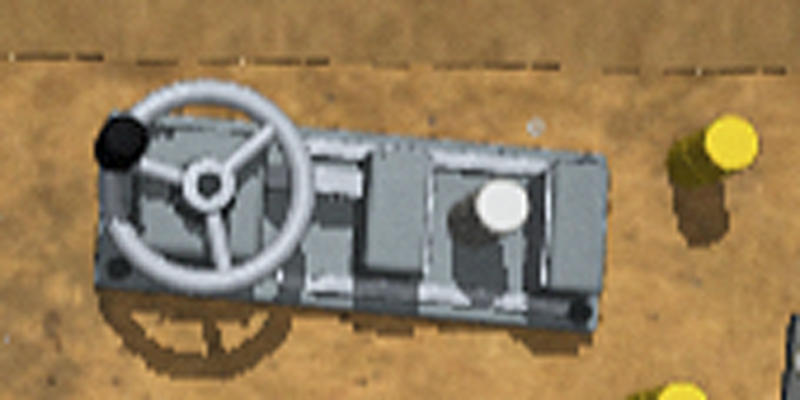

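Candidates: the clamp at (410,225) in top has a steel-white disc punch at (441,224) between its jaws, so it is the loaded one; the clamp at (260,220) is empty. The cylinders at (489,210), (479,267) and (484,295) are yellow/red look-alikes. The crop confirms this. The target handle is at (361,210), the hub at (379,219).

```bash
python3 -m pendant '[[[0,0,0,0,0,0.125,100],[0,0,0,0,0,0.125,100],[0,0,0,0,0,0.125,100],[0,0,0,0,0,0.08,100],[2.3,-3.4,0,0,0,0,100]]]'; python3 -m pendant '[[[2.3,-3.4,0,0,0,0,100],[2.3,-3.4,0,0,0,0,100],[2.3,-3.4,0,0,0,0,100],[2.3,-3.4,0,0,0,0,100],[2.3,-3.4,0,0,0,0,100]]]'
python3 -c "
from h import *
K,T=cam('top')
for uv,z in(((360.9,210.0),.1175),((379.4,219.1),.075),((379,219.5),.071)): print(atz(K,T,uv,z))"
```

```text
time: 1.17
ee_pos: [0.2615, -0.4641, 0.2303]
tcp_rot: [180.0, 0.1, -1.4]
wrist_force: [1.5, -1.2, 1.0]
opening: 0.0855
time: 1.58
ee_pos: [0.3819, -0.2936, 0.2294]
tcp_rot: [180.0, 0.1, -1.9]
wrist_force: [0.3, -0.8, 0.1]
opening: 0.0854
[ 0.49310677 -0.11013748  0.1175    ]
[ 0.48143796 -0.15518908  0.075     ]
[ 0.48118511 -0.15484606  0.071     ]
```

```bash
python3 -m pendant '[[[2.3,-3.4,0,0,0,0,100],[2.3,-3.4,0,0,0,0,100],[2.3,-3.4,0,0,0,0,100],[0,0,0,0,0,0,100]]]'
cat > look.py <<'E'
from h import *
import sys
np.set_printoptions(precision=4,suppress=True)
K,T=cam("wrist"); im=bot.camera("wrist"); save(im,f"pics/{sys.argv[1]}.png")
print(T[:3,3], "pred handle px",proj(K,T,[.493,-.110,.096]),"hub",proj(K,T,[.4813,-.155,.073]))
for t in sys.argv[2:]:
    for m in bot.mark_of("wrist",t): print(t,m["confidence"],m["uv"],atz(K,T,m["uv"],.0405 if 'punch' in t else .096), "ray",*ray(K,T,m["uv"]))
    for m in bot.masks_of("wrist",t): print(t,m["confidence"],m["extent"])
E
python3 look.py w1 loaded_handle punch_center
```

```text
time: 1.92
ee_pos: [0.4573, -0.1865, 0.2299]
tcp_rot: [180.0, -0.1, -1.7]
wrist_force: [0.1, -0.4, 0.0]
opening: 0.0854
[ 0.5345 -0.1886  0.3725] pred handle px [223.2178 179.7148] hub [286.3615 187.7537]
loaded_handle 0.87 [221.2, 176.6] [ 0.4954 -0.1087  0.096 ] ray [ 0.5345 -0.1886  0.3725] [-0.1347  0.2751 -0.9519]
loaded_handle 0.89 [203.9, 159.9, 246.1, 196.4]
punch_center 0.96 [527.5, 321.0] [ 0.3289 -0.3925  0.0405] ray [ 0.5345 -0.1886  0.3725] [-0.4668 -0.4627 -0.7537]
punch_center 0.89 [441.6, 185.3] [ 0.4734 -0.2939  0.0405] ray [ 0.5345 -0.1886  0.3725] [-0.1728 -0.2976 -0.9389]
punch_center 0.64 [517.4, 273.1] [ 0.3834 -0.3749  0.0405] ray [ 0.5345 -0.1886  0.3725] [-0.369  -0.4548 -0.8106]
punch_center 0.64 [562.5, 138.5] [ 0.5118 -0.3978  0.0405] ray [ 0.5345 -0.1886  0.3725] [-0.0578 -0.5321 -0.8447]
punch_center 0.96 [532.4, 124.2, 601.8, 156.0]
punch_center 0.91 [423.0, 164.9, 468.6, 205.2]
punch_center 0.9 [493.9, 251.1, 545.9, 294.4]
punch_center 0.79 [504.0, 297.9, 551.7, 347.4]
```

View pics/w1.png

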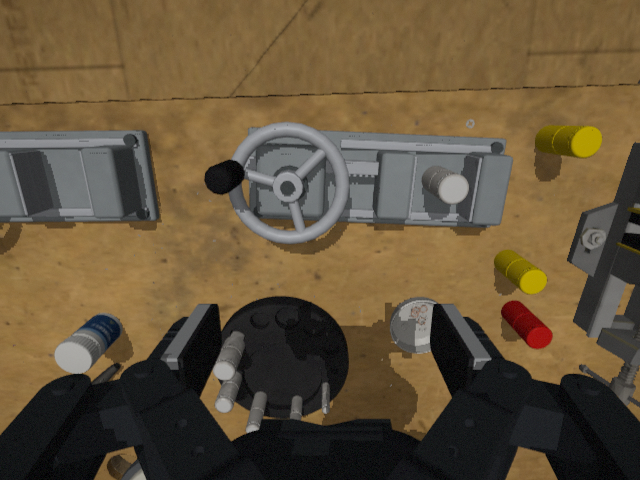

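```bash
python3 -m pendant '[[[1.7,-3.4,1.5,0,0,0,100],[1.2,-3.0,1.5,0,0,0,100],[0.6,-1.4,1.5,0,0,0,100],[0,0,0.5,0,0,0,100],[0,0,0,0,0,0,100]]]'
python3 look.py w2 loaded_handle
```

```text
time: 2.58
ee_pos: [0.4908, -0.1221, 0.1795]
tcp_rot: [179.8, -0.2, -3.0]
wrist_force: [-0.3, -0.3, -0.1]
opening: 0.0851
[ 0.5677 -0.1255  0.3222] pred handle px [306.1618 240.6309] hub [370.7634 242.6741]
loaded_handle 0.91 [308.3, 237.2] [ 0.4953 -0.1116  0.096 ] ray [ 0.5677 -0.1255  0.3222] [-0.3045  0.0584 -0.9507]
loaded_handle 0.65 [286.1, 216.1, 326.3, 264.6]
```

View pics/w2.png

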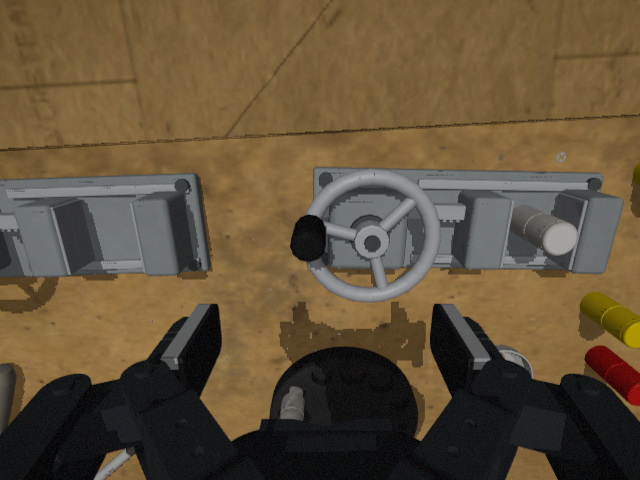

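The handle shows at (308,238), the hub at (372,242); the far jaw and punch are to the right. Triangulating.

```bash
python3 - <<'E'
from h import *
np.set_printoptions(precision=4,suppress=True)
c=bot.get_calibration("wrist");K=np.array(c["intrinsics"])
def TT(p,r):
    W=np.eye(4);W[:3,:3]=R.from_euler('xyz',r,degrees=True).as_matrix();W[:3,3]=p;return W@np.array(c["T_tool_cam"])
A=TT([.4573,-.1865,.2299],[180,-.1,-1.7]);B=TT([.4908,-.1221,.1795],[179.8,-.2,-3.0])
KT,TTo=cam("top")
print("handle",tri([ray(K,A,(221.2,176.6)),ray(K,B,(308.3,237.2)),ray(KT,TTo,(362.6,210.6))]),tri([ray(K,A,(221.2,176.6)),ray(K,B,(308.3,237.2))]))
print("hub",tri([ray(K,A,(288,187)),ray(K,B,(372,243)),ray(KT,TTo,(379.4,219.1))]))
print("punchtop",tri([ray(K,A,(454,188)),ray(K,B,(560,239)),ray(KT,TTo,(441.8,223.5))]))
# stop-top / jaw-top corners view B
for n,a,b in(("stop inner far",(484,153),(592,190)),("stop inner near",(475,222),(574,271)),("jaw face far",(415,152),(510,191)),("jaw face near",(413,220),(505,268))):
    print(n,tri([ray(K,A,a),ray(K,B,b)]))
E
```

```text
handle [ 0.4962 -0.1127  0.1033] [ 0.4972 -0.1115  0.1038]
hub [ 0.4816 -0.1559  0.0732]
punchtop [ 0.4756 -0.2947  0.069 ]
stop inner far [ 0.5035 -0.3286  0.0451]
stop inner near [ 0.4388 -0.325   0.0467]
jaw face far [ 0.505  -0.2694  0.0376]
jaw face near [ 0.443  -0.2682  0.0452]
```

```bash
python3 -m pendant '[[[0.4,-1.1,1,0,0,-0.03,100],[0,0,2.5,0,0,0,70],[0,0,0,0,0,0,70]]]'
```

```text
time: 2.98
ee_pos: [0.4972, -0.114, 0.1474]
tcp_rot: [179.7, -0.6, -1.3]
wrist_force: [-1.0, -0.2, -0.6]
opening: 0.064
```

```bash
python3 -m pendant '[[[-0.2,-0.25,2.2,0,0,0,70],[0,0,2.2,0,0,0,70],[0,0,1.2,0,0,0,70],[0,0,0,0,0,0,70]]]'
```

```text
time: 3.32
ee_pos: [0.497, -0.1122, 0.0927]
tcp_rot: [179.6, -0.9, -1.2]
wrist_force: [-0.6, -0.9, -0.2]
opening: 0.0598
```

```bash
python3 -m pendant '[[[-0.2,0,0.9,0,0.01,0,60],[0,0,0,0,0,0,15],[0,0,0,0,0,0,15],[0,0,0,0,0,0,15],[0,0,0,0,0,0,15]]]' 40; python3 -m pendant '[[[0,0,0,0,0,0,15],[0,0,0,0,0,0,15]]]'
```

```text
time: 3.73
ee_pos: [0.4961, -0.112, 0.0872]
tcp_rot: [179.7, -1.5, -1.2]
wrist_force: [1.8, -2.1, -13.5]
opening: 0.0208
time: 3.9
ee_pos: [0.4961, -0.112, 0.0871]
tcp_rot: [179.7, -1.4, -1.1]
wrist_force: [0.6, 0.3, -7.5]
opening: 0.0206
```

Gripped. Now winding along the circle, centre (0.4813,-0.1555), r 46 mm, with a helper that works out the steps.

```bash
cat > arc.py <<'E'
from h import *
import sys
C=np.array([.4813,-.1555]);r=.046
o=bot.get_obs();p=np.array(o["ee_pos"]);Rm=R.from_euler('xyz',o["tcp_rot"],degrees=True).as_matrix()
v=p[:2]-C;ph=np.arctan2(v[1],v[0]);print("t",round(o["time"],2),"phi",round(np.degrees(ph),1),"r",round(np.hypot(*v),4),"z",round(p[2],4),"rot",np.round(o["tcp_rot"],1),"F",np.round(o["wrist_force"],1),"open",round(o["opening"],4))
# tangential (clockwise) force resisting
t=np.array([np.sin(ph),-np.cos(ph)]);print("F tang cw",round(float(np.array(o["wrist_force"])[:2]@t),1),"rad out",round(float(np.array(o["wrist_force"])[:2]@v/np.hypot(*v)),1))
step=np.radians(float(sys.argv[1]) if len(sys.argv)>1 else 10);a=p.copy()
for i in range(1,6):
    b=np.array([*(C+r*np.array([np.cos(ph-i*step),np.sin(ph-i*step)])),p[2]])
    print(np.round(Rm.T@(b-a)*100,2));a=b
E
python3 arc.py 10
```

```text
t 3.9 phi 71.3 r 0.0459 z 0.0871 rot [179.7  -1.4  -1.1] F [ 0.6  0.3 -7.5] open 0.0206
F tang cw 0.4 rad out 0.4
[0.74 0.3  0.02]
[0.68 0.43 0.02]
[0.59 0.54 0.02]
[0.49 0.64 0.02]
[0.37 0.71 0.01]
```

```bash
python3 -m pendant '[[[0.75,0.3,0,0,0,0,15],[0.7,0.43,0,0,0,0,15],[0.6,0.54,0,0,0,0,15]]]'; python3 arc.py 10
```

```text
time: 4.15
ee_pos: [0.5159, -0.1248, 0.0871]
tcp_rot: [179.8, -1.2, -1.1]
wrist_force: [-3.2, -0.3, -7.5]
opening: 0.0209
t 4.15 phi 41.6 r 0.0462 z 0.0871 rot [179.8  -1.2  -1.1] F [-3.2 -0.3 -7.5] open 0.0209
F tang cw -1.9 rad out -2.6
[0.47 0.65 0.01]
[0.37 0.71 0.01]
[0.24 0.76 0.01]
[0.11 0.79 0.01]
[-0.03  0.8   0.  ]
```

```bash
python3 -m pendant '[[[0.47,0.65,0,0,0,0,15],[0.37,0.71,0,0,0,0,15],[0.24,0.76,0,0,0,0,15],[0.11,0.79,0,0,0,0,15]]]'; python3 arc.py 7
```

```text
time: 4.48
ee_pos: [0.5278, -0.1574, 0.087]
tcp_rot: [179.8, -0.9, -1.1]
wrist_force: [-11.5, 3.3, -1.5]
opening: 0.0206
t 4.48 phi -2.4 r 0.0465 z 0.087 rot [179.8  -0.9  -1.1] F [-11.5   3.3  -1.5] open 0.0206
F tang cw -2.9 rad out -11.6
[-0.1   0.56  0.  ]
[-0.11  0.55  0.  ]
[-0.18  0.53 -0.  ]
[-0.24  0.51 -0.  ]
[-0.3   0.47 -0.  ]
```

```bash
python3 -m pendant '[[[-0.12,0.55,0,0,0,0,15],[-0.14,0.55,0,0,0,0,15]]]'; python3 arc.py 6
```

```text
time: 4.65
ee_pos: [0.5254, -0.1702, 0.0871]
tcp_rot: [179.8, -0.9, -1.1]
wrist_force: [-5.4, 5.6, -3.8]
opening: 0.0206
t 4.65 phi -18.5 r 0.0465 z 0.0871 rot [179.8  -0.9  -1.1] F [-5.4  5.6 -3.8] open 0.0206
F tang cw -3.7 rad out -6.9
[-0.21  0.44 -0.  ]
[-0.21  0.43 -0.  ]
[-0.26  0.41 -0.  ]
[-0.3   0.38 -0.  ]
[-0.34  0.34 -0.  ]
```

```bash
python3 -m pendant '[[[-0.2,0.44,0,0,0,0,15],[-0.22,0.43,0,0,0,0,15]]]'; python3 arc.py 5
```

```text
time: 4.82
ee_pos: [0.5208, -0.1799, 0.0871]
tcp_rot: [179.9, -0.8, -1.1]
wrist_force: [-5.0, 7.3, -4.3]
opening: 0.0209
t 4.82 phi -31.7 r 0.0465 z 0.0871 rot [179.9  -0.8  -1.1] F [-5.   7.3 -4.3] open 0.0209
F tang cw -3.6 rad out -8.1
[-0.26  0.31 -0.  ]
[-0.25  0.32 -0.  ]
[-0.27  0.29 -0.  ]
[-0.3   0.27 -0.  ]
[-0.32  0.24 -0.  ]
```

```bash
python3 look.py w3 punch_center
```

```text
[ 0.5963 -0.1812  0.2307] pred handle px [167.35   374.3746] hub [277.9891 362.3316]
punch_center 0.72 [534.6, 331.7] [ 0.4755 -0.3037  0.0405] ray [ 0.5963 -0.1812  0.2307] [-0.4711 -0.4778 -0.7415]
punch_center 0.65 [615.6, 439.9] [ 0.3924 -0.3695  0.0405] ray [ 0.5963 -0.1812  0.2307] [-0.606  -0.5597 -0.5652]
punch_center 0.2 [405.8, 301.2] [ 0.4973 -0.226   0.0405] ray [ 0.5963 -0.1812  0.2307] [-0.4519 -0.2049 -0.8682]
punch_center 0.63 [572.7, 397.3, 638.9, 471.0]
punch_center 0.55 [520.9, 291.0, 591.8, 383.0]
```

View pics/w3.png

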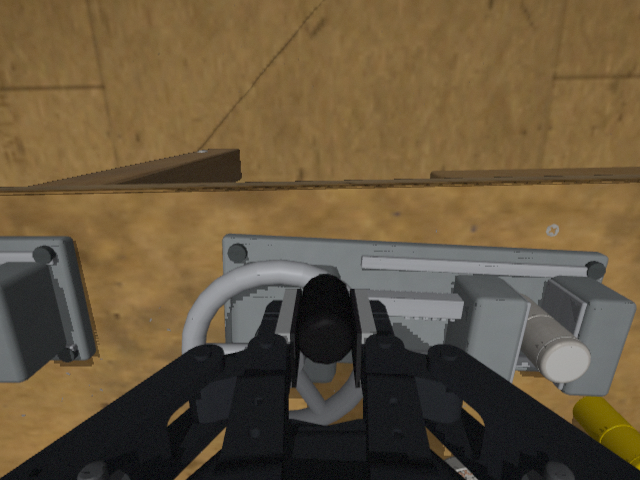

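The punch at (555,345) is upright, with the jaw at (500,320) now close to it and a small gap left to the stop. Winding on in small steps.

```bash
python3 -m pendant '[[[-0.27,0.31,0,0,0,0,15],[-0.26,0.31,0,0,0,0,15]]]'; python3 arc.py 5
```

```text
time: 5.13
ee_pos: [0.5155, -0.1869, 0.0871]
tcp_rot: [179.9, -0.9, -1.2]
wrist_force: [0.4, 10.3, -5.8]
opening: 0.0209
t 5.13 phi -42.5 r 0.0464 z 0.0871 rot [179.9  -0.9  -1.2] F [ 0.4 10.3 -5.8] open 0.0209
F tang cw -7.8 rad out -6.7
[-0.31  0.26 -0.  ]
[-0.3   0.26 -0.  ]
[-0.32  0.24 -0.  ]
[-0.34  0.21 -0.  ]
[-0.36  0.18 -0.01]
```

```bash
python3 -m pendant '[[[-0.3,0.26,0,0,0,0,15],[-0.3,0.26,0,0,0,0,15]]]'; python3 arc.py 4
```

```text
time: 5.3
ee_pos: [0.5137, -0.1887, 0.0872]
tcp_rot: [-179.5, -1.4, -1.0]
wrist_force: [20.2, 23.7, -14.5]
opening: 0.0204
t 5.3 phi -45.7 r 0.0464 z 0.0872 rot [-179.5   -1.4   -1. ] F [ 20.2  23.7 -14.5] open 0.0204
F tang cw -31.0 rad out -2.9
[-0.26  0.19 -0.01]
[-0.25  0.2  -0.01]
[-0.26  0.19 -0.01]
[-0.27  0.17 -0.01]
[-0.29  0.15 -0.01]
```

```bash
python3 -m pendant '[[[-0.15,0.12,0,0,0,0,15],[-0.1,0.08,0,0,0,0,15]]]'; python3 arc.py 3; python3 look.py w4 punch_center
```

```text
time: 5.47
ee_pos: [0.515, -0.1875, 0.0871]
tcp_rot: [-178.9, -1.9, -0.7]
wrist_force: [4.5, 11.0, -7.8]
opening: 0.0208
t 5.47 phi -43.6 r 0.0465 z 0.0871 rot [-178.9   -1.9   -0.7] F [ 4.5 11.  -7.8] open 0.0208
F tang cw -11.0 rad out -4.4
[-0.2   0.14 -0.01]
[-0.18  0.16 -0.01]
[-0.19  0.15 -0.01]
[-0.19  0.14 -0.01]
[-0.2   0.13 -0.01]
[ 0.5877 -0.1909  0.2321] pred handle px [148.0483 360.1175] hub [262.262 352.622]
punch_center 0.73 [532.4, 334.1] [ 0.4718 -0.3077  0.0405] ray [ 0.5877 -0.1909  0.2321] [-0.4589 -0.4624 -0.7587]
punch_center 0.71 [613.9, 443.0] [ 0.3926 -0.3709  0.0405] ray [ 0.5877 -0.1909  0.2321] [-0.596  -0.5497 -0.5853]
punch_center 0.79 [570.7, 398.7, 638.3, 471.4]
punch_center 0.71 [516.6, 295.3, 583.3, 380.9]
```

View pics/w4.png

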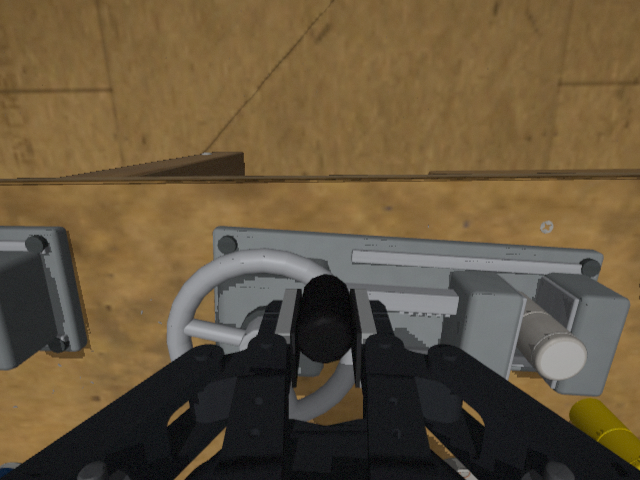

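The punch stands upright against the stop: its measured centre is at y ≈ -0.3077, against about -0.307 predicted for contact. Tangential resistance jumped to 31 N, then eased as the last rows pushed less. One more firm push, then release under load.

```bash
python3 -m pendant '[[[-0.28,0.24,0,-0.01,-0.015,0,15],[-0.28,0.24,0,-0.01,-0.015,0,15]]]'; python3 arc.py 3
```

```text
time: 5.78
ee_pos: [0.5139, -0.1884, 0.0872]
tcp_rot: [-179.5, -0.8, -0.4]
wrist_force: [15.9, 20.7, -13.2]
opening: 0.0206
t 5.78 phi -45.3 r 0.0463 z 0.0872 rot [-179.5   -0.8   -0.4] F [ 15.9  20.7 -13.2] open 0.0206
F tang cw -25.9 rad out -3.5
[-0.2   0.14 -0.  ]
[-0.18  0.16 -0.  ]
[-0.19  0.15 -0.  ]
[-0.2   0.14 -0.  ]
[-0.2   0.13 -0.  ]
```

```bash
python3 -m pendant '[[[-0.25,0.2,0,0,0,0,60],[0,0,0,0,0,0,70],[0,0,0,0,0,0,70],[0,0,0,0,0,0,70]]]'; python3 arc.py 3 | head -2
```

```text
time: 6.12
ee_pos: [0.5149, -0.192, 0.0902]
tcp_rot: [-179.7, -1.2, -0.3]
wrist_force: [0.2, 0.3, -0.5]
opening: 0.0598
t 6.12 phi -47.4 r 0.0496 z 0.0902 rot [-179.7   -1.2   -0.3] F [ 0.2  0.3 -0.5] open 0.0598
F tang cw -0.3 rad out -0.0
```

```bash
python3 -m pendant '[[[0,0,-1.5,0,0,0,70],[0,0,-3,0,0,0,70],[0,0,-3,0,0,0,70],[0,0,-3,0,0,0,70],[0,1,-2,0,0,0,70]]]'; python3 -m pendant '[[[-1.5,3,0,0,0,0,70],[-1.5,3,0,0,0,0,70],[0,2,0,0,0,0,70],[0,0,0,0,0,0,70]]]'
python3 look.py w5 loaded_handle punch_center
```

```text
time: 6.53
ee_pos: [0.51, -0.2042, 0.2175]
tcp_rot: [-179.8, -1.0, -0.5]
wrist_force: [0.2, -0.7, 0.9]
opening: 0.0598
time: 6.87
ee_pos: [0.4805, -0.2905, 0.2271]
tcp_rot: [179.6, -1.8, -0.4]
wrist_force: [0.5, -0.5, -0.2]
opening: 0.0596
[ 0.5536 -0.29    0.372 ] pred handle px [ 90.4664 214.724 ] hub [163.3519 221.6786]
loaded_handle 0.6 [185.5, 185.5] [ 0.5148 -0.1858  0.096 ] ray [ 0.5536 -0.29    0.372 ] [-0.1303  0.3502 -0.9276]
loaded_handle 0.68 [161.2, 165.8, 209.5, 205.1]
punch_center 0.83 [413.1, 304.3] [ 0.3854 -0.3791  0.0405] ray [ 0.5536 -0.29    0.372 ] [-0.44   -0.233  -0.8672]
punch_center 0.69 [446.2, 178.5] [ 0.511  -0.4019  0.0405] ray [ 0.5536 -0.29    0.372 ] [-0.1209 -0.3175 -0.9405]
punch_center 0.95 [424.4, 163.9, 473.7, 196.5]
punch_center 0.83 [330.7, 198.4, 357.8, 242.7]
punch_center 0.79 [395.3, 280.9, 429.9, 307.8]
```

View pics/w5.png

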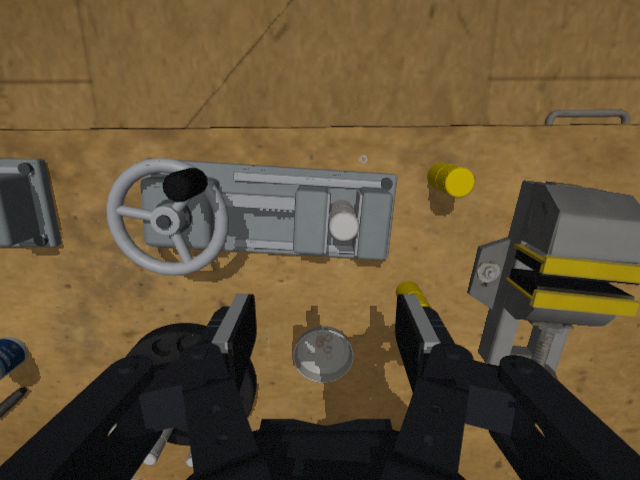

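```bash
python3 - <<'E'
from h import *
im=cv2.imread("pics/w5.png"); cv2.imwrite("pics/c5.png",cv2.resize(im[165:275,270:410],(763,600),interpolation=cv2.INTER_CUBIC))
E
```

```text
(no output)
```

View pics/c5.png

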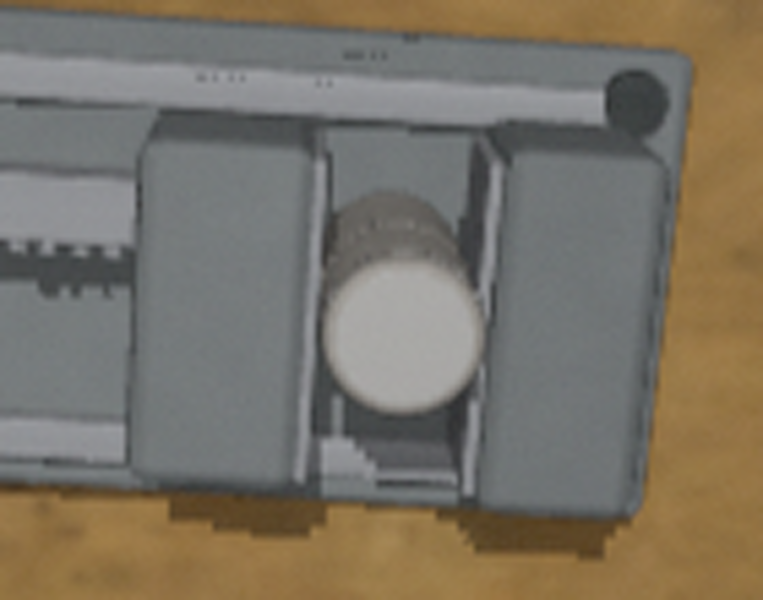

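Punch upright and touching both jaw faces as far as the crop resolves. The handle position shows possible spring-back, so I'll check it from a view geometry matching the pre-grasp one.

```bash
python3 -m pendant '[[[1.0,-3,0.5,0,-0.02,0,70],[1,-3,1.4,0,-0.01,0,70],[0.9,-2.4,1.4,0,0,0,70],[0,-0.6,1.4,0,0,0,70],[0,0,0,0,0,0,70]]]'
python3 look.py w6 loaded_handle; python3 arc.py|head -1
```

```text
time: 7.53
ee_pos: [0.5127, -0.1899, 0.1779]
tcp_rot: [179.7, -0.0, -0.1]
wrist_force: [-1.1, 1.0, -0.2]
opening: 0.0601
[ 0.5903 -0.1891  0.3204] pred handle px [205.2554 271.7456] hub [277.5186 273.5275]
loaded_handle 0.61 [317.7, 238.6] [ 0.5159 -0.1853  0.096 ] ray [ 0.5903 -0.1891  0.3204] [-0.3144  0.0161 -0.9492]
loaded_handle 0.8 [302.4, 216.3, 337.4, 264.4]
t 7.68 phi -49.2 r 0.0489 z 0.1813 rot [179.6  -0.2  -0.2] F [-0.3 -0.5  1.1] open 0.0597
```

```bash
python3 -m pendant '[[[0.2,-0.6,1.5,0,0,0,70],[0,0,2.4,0,0,0,70],[0,0,2.4,0,0,0,70],[0,0,0,0,0,0,70]]]'; python3 arc.py|head -1;python3 -c "from h import *;print(bot.get_obs()['ee_pos'])"
```

```text
time: 8.02
ee_pos: [0.5178, -0.1904, 0.1228]
tcp_rot: [179.4, -0.8, -0.4]
wrist_force: [-0.8, -0.0, 0.2]
opening: 0.0598
t 8.02 phi -43.8 r 0.0505 z 0.1228 rot [179.4  -0.8  -0.4] F [-0.8 -0.   0.2] open 0.0598
[ 0.51775041 -0.19041594  0.12281306]
```

```bash
python3 -m pendant '[[[-0.3,-0.4,1.4,0.005,-0.01,0,70],[0,0,1.4,0,0,0,70],[0,0,0.6,0,0,0,70],[0,0,0,0,0,0,70]]]'; python3 arc.py|head -1
```

```text
time: 8.35
ee_pos: [0.5162, -0.1901, 0.0943]
tcp_rot: [179.5, -0.5, -0.6]
wrist_force: [0.6, -0.6, 0.2]
opening: 0.0598
t 8.35 phi -44.8 r 0.0492 z 0.0943 rot [179.5  -0.5  -0.6] F [ 0.6 -0.6  0.2] open 0.0598
```

```bash
python3 -m pendant '[[[-0.15,-0.4,0.7,0,0,0,50],[0,0,0,0,0,0,30],[0,0,0,0,0,0,15],[0,0,0,0,0,0,15],[0,0,0,0,0,0,15]]]' 40; python3 arc.py|head -2;python3 -m pendant '[[[0,0,0,0,0,0,15],[0,0,0,0,0,0,15]]]';python3 arc.py 4
```

```text
time: 8.77
ee_pos: [0.5159, -0.1865, 0.091]
tcp_rot: [179.5, -0.7, -0.7]
wrist_force: [2.4, -0.9, -7.0]
opening: 0.0202
t 8.77 phi -41.9 r 0.0465 z 0.091 rot [179.5  -0.7  -0.7] F [ 2.4 -0.9 -7. ] open 0.0202
F tang cw -0.9 rad out 2.3
time: 8.93
ee_pos: [0.516, -0.1865, 0.0909]
tcp_rot: [179.5, -0.7, -0.7]
wrist_force: [-0.2, 0.2, -1.9]
opening: 0.0207
t 8.93 phi -41.8 r 0.0465 z 0.0909 rot [179.5  -0.7  -0.7] F [-0.2  0.2 -1.9] open 0.0207
F tang cw -0.1 rad out -0.3
[-0.26  0.2  -0.  ]
[-0.24  0.22 -0.  ]
[-0.25  0.2  -0.  ]
[-0.26  0.18 -0.  ]
[-0.28  0.16 -0.  ]
```

```bash
python3 -m pendant '[[[-0.07,0.06,0,0,0,0,15]]]';python3 arc.py|head -2;python3 -m pendant '[[[-0.14,0.12,0,0,0,0,15]]]';python3 arc.py|head -2;python3 -m pendant '[[[-0.2,0.17,0,0,0,0,15]]]';python3 arc.py|head -2;python3 -m pendant '[[[-0.3,0.26,0,0,0,0,15]]]';python3 arc.py|head -2
```

```text
time: 9.02
ee_pos: [0.5157, -0.1868, 0.0909]
tcp_rot: [179.5, -0.7, -0.6]
wrist_force: [4.5, 4.2, -4.7]
opening: 0.0212
t 9.02 phi -42.3 r 0.0465 z 0.0909 rot [179.5  -0.7  -0.6] F [ 4.5  4.2 -4.7] open 0.0212
F tang cw -6.1 rad out 0.5
time: 9.1
ee_pos: [0.5152, -0.1873, 0.0909]
tcp_rot: [179.6, -0.9, -0.6]
wrist_force: [9.3, 7.6, -6.9]
opening: 0.0207
t 9.1 phi -43.1 r 0.0465 z 0.0909 rot [179.6  -0.9  -0.6] F [ 9.3  7.6 -6.9] open 0.0207
F tang cw -11.9 rad out 1.6
time: 9.18
ee_pos: [0.5148, -0.1877, 0.091]
tcp_rot: [179.8, -1.0, -0.5]
wrist_force: [13.4, 11.6, -7.3]
opening: 0.0202
t 9.18 phi -43.9 r 0.0465 z 0.091 rot [179.8  -1.   -0.5] F [13.4 11.6 -7.3] open 0.0202
F tang cw -17.7 rad out 1.6
time: 9.27
ee_pos: [0.5142, -0.1884, 0.091]
tcp_rot: [-179.9, -1.3, -0.4]
wrist_force: [19.3, 16.6, -10.4]
opening: 0.0203
t 9.27 phi -45.0 r 0.0465 z 0.091 rot [-179.9   -1.3   -0.4] F [ 19.3  16.6 -10.4] open 0.0203
F tang cw -25.4 rad out 1.9
```

The resistance is stiff and linear straight from the free resting angle. There's no 3 N free play, so the clamp was already snug and the 3° was tool compliance. Release and clear.

```bash
python3 -m pendant '[[[-0.2,0.17,0,0,0,0,60],[0,0,0,0,0,0,70],[0,0,0,0,0,0,70],[0,0,-1,0,0,0,70],[0,0,-3,0,0,0,70]]]'; python3 -m pendant '[[[0,0,-3,0,0,0,70],[0,0,-3,0,0,0,70],[-2,2,-1,0,0,0,70],[-2,3,0,0,0,0,70],[-1,3,0,0,0,0,70]]]'; python3 -m pendant '[[[0,0,0,0,0,0,70],[0,0,0,0,0,0,70]]]'
python3 - <<'E'
from h import *
K,T=cam("top"); im=bot.camera("top"); a=im[180:265,335:505]
w=bot.camera("wrist"); 
save(np.vstack([cv2.resize(a,(400,200),interpolation=cv2.INTER_CUBIC),cv2.resize(w,(400,300))]),"pics/end.png")
for t in("loaded_handle","empty_handle"):
    for m in bot.mark_of("top",t): print(t,m["confidence"],m["uv"])
E
```

```text
time: 9.68
ee_pos: [0.5094, -0.1893, 0.1282]
tcp_rot: [-179.8, -1.0, -0.4]
wrist_force: [1.0, -0.1, -0.8]
opening: 0.0597
time: 10.1
ee_pos: [0.4585, -0.2689, 0.2118]
tcp_rot: [179.8, -1.5, -0.0]
wrist_force: [1.1, -1.0, -0.5]
opening: 0.06
time: 10.27
ee_pos: [0.4564, -0.2739, 0.215]
tcp_rot: [179.6, -1.6, -0.3]
wrist_force: [0.2, 0.7, -0.1]
opening: 0.0597
loaded_handle 0.41 [394.6, 201.1]
empty_handle 0.51 [196.9, 210.6]
```

View pics/end.png

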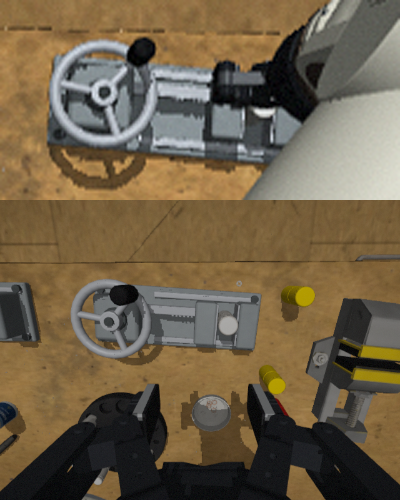

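The punch is upright between the jaw and the stop, the empty clamp hasn't moved, and the gripper is clear of everything.

```bash
python3 -c "from workcell import bot;print(bot.job_done())"
```

```text
the job is handed in; nothing more can be done
None
```

I wound the loaded clamp's handwheel about 113° (1.97 rad) clockwise by its handle until the wheel went stiff. I then released the handle, backed clear and handed the job in at about 10.4 s.

**Seating:** At the stop, the punch centre measured y ≈ -0.308, against about -0.307 expected for contact. It stood upright between the jaw and the stop in the later wrist pictures. The enlarged crop showed it touching both faces, with the gap reading 27.9 mm against 26.5 mm, which I put down to viewing error.

**Tightness:** After the first release, the handle appeared to sit 3 to 4° back from where I had pushed it. I gripped it again and pushed. Resistance rose steadily from zero (6, 12, 18, then 25 N) with no free play, so I took the difference as give in the arm and fingers. The jaw's travel itself was not measured directly. Winding forces stayed under about 35 N.

**Other parts:** The empty clamp was left alone. Its handle read within about 3 pixels of where it started, and I did not touch the red and yellow look-alikes.

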